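Hook out the filter tray

TASK

Take the hook from its stand, put its bent-down tip into the finger hole of the tray in the wider of the two grey cases, and pull that tray out as far as it goes, keeping the gripper's own fingers off the case and tray. Then lay the hook back in the stand's two notches, as it lay before, and let go. Leave the tray of the narrow case shut, and do not disturb the lens, the pen pot and the lens cap.

Things in the scene. Friction and masses are not known exactly. Their poses are not given: they have to be found in the camera images.
- hook: Hand hook, about 70 g, loose. Square pale wooden handle 110 mm long (its x), 16 mm wide (y), 16 mm high (z); origin at the handle's centre, where to grip it. A 6 mm steel rod runs on from the +x end along the axis and, 115 mm from the origin, bends straight down (-z). It starts level in the stand, z up, x along the stand's x, its origin within 8 mm of the stand's along x.
- hook_tip (a point): Lower end of the hook's bent-down rod: 115 mm along x from the hook's origin and 39 mm below the handle's axis. The rod there is 6 mm thick.
- stand: Aluminium hook stand, fixed to the desk. Origin on the desk at the centre of its 100 x 70 x 8 mm base plate. Two uprights, 8 mm thick along x, stand at x = -34 and +34 mm; 60 mm between them is free for fingers, down to the base plate. Each has a notch open to the top: flat floor about 20 mm wide, 47 mm above the desk; side cheeks flare out to about 42 mm, 71 mm above the desk.
- stand_rest (a point): Where the middle of the handle's axis belongs when the hook lies in both notches: above the stand's origin, 55 mm above the desk, the handle along the stand's x. Fixed to the stand, with its axes.
- filter_case: The wider grey plastic case, fixed to the desk: 140 mm deep (x), 120 mm wide (y), 60 mm high. Origin at the centre of its underside; its front looks along its own -x, roughly towards the robot. It holds the white filter tray (two lens filters inside). The two cases swap places between starts.
- filter_tray (a joint): How far the filter tray is out of the wider case, m: 0 shut, 0.080 at its end stop; it moves along the case's -x, level, with about 1.5 N of friction, and stays where it is left. It may start up to 10 mm out.
- filter_hole (a point): Centre of the filter tray's finger hole: round, upright, right through, 22 mm across, in a level tongue 42 mm long (x), 46 mm wide, 6 mm thick on the middle of the tray's front. 33 mm above the desk; moves with the tray; axes as the case's. The tongue ends 21 mm from it towards -x; the tray's front plate (120 mm wide, 6 to 56 mm up) is 21 mm from it towards +x. Below the tongue: 30 mm free.
- slide_case: The narrow grey case, same build but 80 mm wide, with a white tray of slide mounts and the same tongue and hole. Origin at the centre of its underside, front along its -x, fixed to the desk. Not to be opened.
- slide_tray (a joint): How far the narrow case's tray is out, m: 0 shut (its start), 0.080 fully out.
- lens: Black camera lens standing on end, 74 mm across, 98 mm high, 400 g; origin at the centre of its underside. Bystander.
- pen_pot: White ceramic pot of pens, 80 mm across, 90 mm high, pens up to 155 mm; origin at the centre of its underside. Bystander.
- lens_cap: Flat black lens cap, 72 mm across, 9 mm high; origin at the centre of its underside. Bystander.
Not all that is in view belongs to the job. What is shaped like the filter_case but orange or turquoise is not meant.

How it is judged:
By the outcome, as a careful person would: the job done as asked, in the order asked, and still so for the second after the job is handed in, with the robot touching nothing.
It also fails if it takes over 48 s, if anything falls off the work surface, if the arm or the gripper's body presses on something with over 40 N, if the wrist force passes 120 N, or if a joint passes its speed limit or range.

ROBOT

A 6-joint arm with a two-finger parallel gripper is mounted at the origin on the work surface. World frame = base frame: x ahead of the robot, y to its left, z up, the work surface at z = 0. Lengths are in m, angles in rad, forces in N, time in s.
With the tool pointing down it reaches from about 0.375 to 0.925 m from the base axis. Payload 5.7 kg.
Tool frame: the origin (TCP) lies on the centre line of the jaws, within the pads' length; the fingertips stand 25 mm ahead of it and the grasp point (between the pads) lies 6 mm ahead of it; z points along the fingers, y is the line along which they close (so a half turn about z gives the same grasp; the last joint's range is limited). The gripper opens to 88 mm and grips with 3 to 60 N. Pads are 20 mm wide; open, the fingers measure 115 mm over their backs; the gripper's body (75 mm by 178 mm) begins 61 mm behind the grasp point.
Start: joints at [-1.388, 0.359, 1.51, -0, 1.272, -0.115], TCP at [0.176, -0.574, 0.211] pointing down, gripper open.
Joint ranges: [-2.97, 2.97], [-1.01, 2.36], [0.21, 2.38], [-0.96, 4.11], [0.2, 2.71], [-2.98, 2.98]. Speed limits (rad/s): [2.39, 2.39, 3.14, 3.14, 3.14, 3.14].

INTERFACE

Orientations are given as a rotation vector (axis times angle).
In Python, from rig import readout, cams, ctrl gives the robot as it stands. The module is installed in compiled form; this text tells all that it offers.
- The arm moves only by the shell command python3 -m handwheel 'ROWS' [FORCE]. ROWS is text: rows parted by semicolons, each of 5 numbers parted by spaces: the finger opening in cm, from 0 to 8.78, then the shift along the world's x, y, z in cm, then the turn about the world's z in rad. A call has 1 to 5 rows; each row shifts and turns the commanded pose from where the row before left it; what a row does not reach is not made up. A row lasts 1/8 s, in which the tool goes at most 62.5 mm and 10.7 degrees, less where a joint would pass 70% of its speed; a pose out of reach is approached as far as the arm can. A call is refused whole if a number of a shift passes 6.25 or a number of a turn 0.188, either way. A call with a gripper value outside its range is refused whole. The fingers move at their own pace and stop on an object; FORCE is the grip in N (left out, the last holds). Time passes only in rows, so rows that do not move let the fingers close. It gives the time, the measured TCP pose, the force, the opening and the grip force at its end, in the units of the state.
- readout.state(): the state, without advancing time (a new reading comes with each control period).
- cams.capture(name): name is "side" or "top" or "wrist"; returns the picture (384x512x3 uint8, red, green, blue); there is no depth.
- cams.camera_params(name): a dict with "K" (3x3 intrinsics, pixels), "R" (3x3) and "t" (3): a world point X has camera coordinates R X + t. Camera axes: x right, y down, z forward; pixel columns grow to the right and rows downward; lengths in m; the calibration is good to about 2 mm. A picture is of the moment at which its call begins: read the wrist's pose just before it. camera_params takes no time and is no camera call; for the wrist camera it gives the pose at the moment of the call.
- ctrl.sign_off(): hands the job in; it is judged then, once.
Trained networks look in the newest picture that a camera, given by its name, has taken for a name from the list of things; names that differ only in an ending like _2 or _b are one class to them, and where a whole thing is asked for, a point or a joint stands for the part that bears it (a point fixed in the world has none). Each returns a list of dicts, best first, with "confidence" (0 to 1); they miss things now and then, are a little off and sometimes report something else, mostly with a low value. They report only what shows in the picture. A call takes as long as a camera call. They do not tell look-alikes from the thing itself.
- cams.boxes_of(camera, label): "position" ([column, row] in pixels, amid what is visible of it).
- cams.spot_point(camera, label): "position" ([column, row] in pixels: a listed point, or the origin of a listed thing).
The state is a dict: "t": time; "joint_positions": joint angles; "joint_velocities": joint speeds; "joint_torque": joint torques, N m; "eef_pos": TCP position; "eef_rot": TCP orientation; "ft_force": force on the tool from outside, world axes, zero at the start; "wrist_torque": the same for the moment, N m; "opening": opening from 0.0 (shut) to 1.0 (fully open); "grasp_force": force on a finger pad.
Only numpy, scipy, OpenCV 4.12 (cv2) and the standard library are available. Lean on these libraries where they do the work, as an engineer would, in place of code of your own. Each camera call takes 0.05 s, during which the arm holds its last target. There are 200 camera calls.

## Working session

There is one attempt and no reset: what is moved stays moved. The work goes in short steps, Python scripts to look and compute and a shell command to move; the robot and the scene stay as the last step left them, time stands still between calls to the robot, and variables do not carry over. Pictures are saved under pics/ and viewed, at most 10 in all, crops included, and the job is handed in when it is done.

```bash
mkdir -p pics
cat > h.py <<'E'
import numpy as np,cv2
from rig import readout,cams,ctrl
def P(n):
    c=cams.camera_params(n);return np.array(c["K"]),np.array(c["R"]),np.array(c["t"]).ravel()
def ray(n,px):
    K,R,t=P(n);return -R.T@t, R.T@np.linalg.solve(K,[px[0],px[1],1])
def atz(n,px,z):
    o,d=ray(n,px);return o+d*(z-o[2])/d[2]
def proj(n,X):
    K,R,t=P(n);p=K@(R@np.array(X)+t);return p[:2]/p[2]
def tri(a,pa,b,pb):
    A=[];y=[]
    for n,p in((a,pa),(b,pb)):
        o,d=ray(n,p);d/=np.linalg.norm(d);M=np.eye(3)-np.outer(d,d);A.append(M);y.append(M@o)
    return np.linalg.lstsq(np.vstack(A),np.hstack(y),rcond=None)[0]
def save(n,f):
    im=cams.capture(n);cv2.imwrite(f,im[:,:,::-1]);return im
E
python3 - <<'E'
from h import *
a=save("top","pics/a.png");b=save("side","pics/b.png")
cv2.imwrite("pics/ab.png",cv2.resize(np.vstack([a,b])[:,:,::-1],(400*1,600)))
np.set_printoptions(precision=3,suppress=True)
for n in("top","side"):
    o,d=ray(n,(256,192));print(n,o,d)
    for l in["hook","hook_tip","stand","stand_rest","filter_case","filter_hole","slide_case","lens","pen_pot","lens_cap"]:
        print(l,[(np.round(r["position"],1).tolist(),round(r["confidence"],2)) for r in cams.spot_point(n,l)][:4])
print(readout.state())
E
```

```text
top [ 0.506 -0.046  1.325] [ 0.055  0.012 -0.998]
hook [([306.6, 221.7], 0.55)]
hook_tip [([309.6, 191.3], 0.75), ([194.7, 139.2], 0.57)]
stand [([306.3, 224.8], 0.83)]
stand_rest [([304.4, 223.5], 0.86)]
filter_case [([363.9, 230.3], 0.76), ([257.1, 147.9], 0.61)]
filter_hole [([251.1, 176.5], 0.88), ([363.2, 261.5], 0.66), ([211.0, 263.4], 0.56), ([305.7, 221.3], 0.35)]
slide_case [([196.3, 144.5], 0.88)]
lens [([294.2, 149.6], 0.79), ([305.1, 228.4], 0.31)]
pen_pot [([370.1, 169.9], 0.64)]
lens_cap [([139.0, 239.9], 0.77)]
side [0.493 0.674 0.943] [ 0.062 -0.61  -0.79 ]
hook [([294.8, 148.0], 0.89), ([310.9, 355.6], 0.67)]
hook_tip [([252.3, 146.0], 0.56)]
stand [([292.1, 156.8], 0.95)]
stand_rest [([296.5, 142.1], 0.76)]
filter_case [([191.6, 192.7], 0.97), ([305.0, 260.1], 0.97), ([298.6, 113.5], 0.97), ([239.3, 105.0], 0.61)]
filter_hole [([226.4, 189.7], 0.82), ([347.0, 249.8], 0.64), ([330.4, 107.4], 0.52)]
slide_case [([168.0, 265.0], 0.68), ([199.6, 157.9], 0.48)]
lens [([200.5, 155.8], 0.72)]
pen_pot [([241.2, 103.6], 0.88)]
lens_cap [([311.8, 351.0], 0.92)]
{'t': 1.1, 'joint_positions': array([-1.388,  0.359,  1.51 ,  0.   ,  1.273, -0.115]), 'joint_velocities': array([-0.002,  0.   ,  0.001, -0.001, -0.002,  0.   ]), 'joint_torque': array([ -0.002, -51.535, -27.113,   0.068,   0.024,  -0.   ]), 'eef_pos': array([ 0.176, -0.574,  0.211]), 'eef_rot': array([-3.107, -0.466,  0.   ]), 'ft_force': array([-0.375, -0.268,  0.365]), 'wrist_torque': array([-0.012,  0.029,  0.058]), 'grasp_force': 0.0, 'opening': 0.9972652713208164}
```

View pics/a.png

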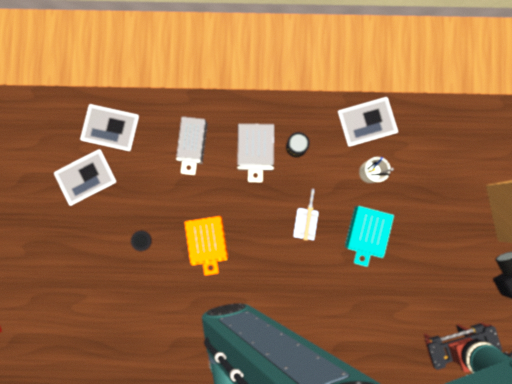

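View pics/b.png

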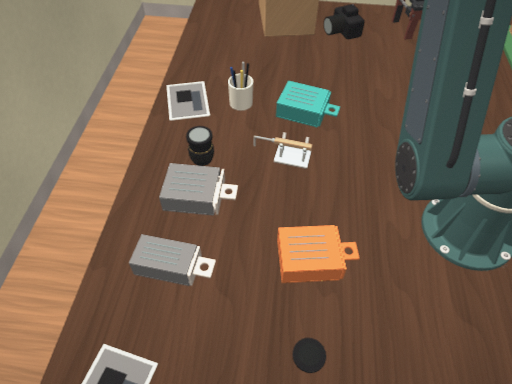

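The top view shows the wide grey case at (257,148), the narrow grey case at (192,143), and look-alikes in orange (207,243) and turquoise (370,233). The hook lies in its stand at (306,223), tip towards (312,190). By the description (grey and wider) I choose (257,148). A close crop of the case and the stand will check that.

Run:
```python
from h import *
np.set_printoptions(precision=4,suppress=True)
a=cv2.imread("pics/a.png");b=cv2.imread("pics/b.png")
c=lambda im,x,y,w,h:cv2.resize(im[y:y+h,x:x+w],(400,300),interpolation=cv2.INTER_CUBIC)
cv2.imwrite("pics/c.png",np.vstack([np.hstack([c(a,216,116,88,66),c(b,156,156,88,66)]),np.hstack([c(a,264,183,88,66),c(b,244,126,88,66)])]))
print("hole",tri("top",(255.5,176.5),"side",(228.5,190.8)),atz("top",(255.5,176.5),.033),atz("side",(228.5,190.8),.033))
print("rest",atz("top",(304.4,223.5),.055),atz("side",(294,144),.055))
```

```text
hole [ 0.6347 -0.0268  0.0294] [ 0.6306 -0.0271  0.033 ] [ 0.6379 -0.024   0.033 ]
rest [ 0.4734 -0.1953  0.055 ] [ 0.4729 -0.2006  0.055 ]
```

View pics/c.png

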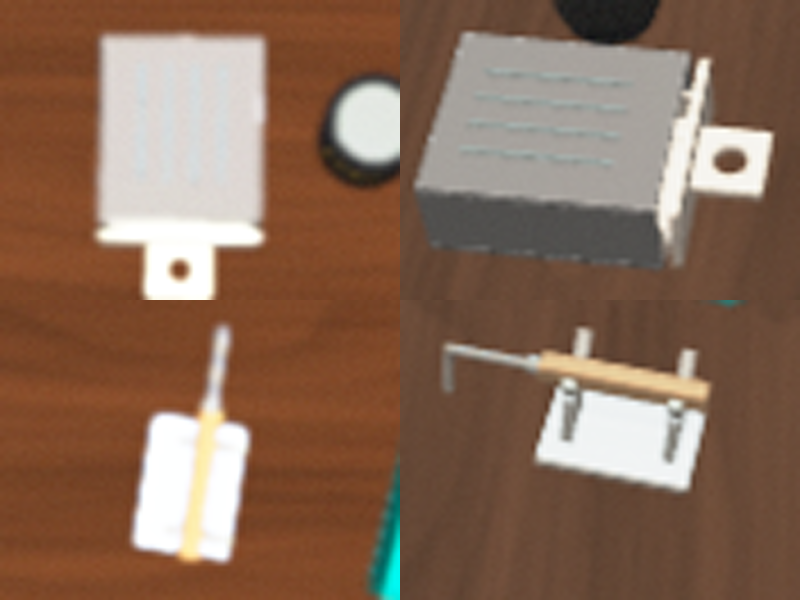

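The crop confirms the choice: a wide grey case with a white tray slightly out, and its hole at top (255.6,175.2) and side (228.6,191.2). The handle runs from (305.8,239.8) to (310.2,207.6) in the top view. Next I work out the poses.

Run:
```python
from h import *
np.set_printoptions(precision=4,suppress=True)
T=lambda x,y,ox,oy:(ox+x/4.545-.4,oy+y/4.545-.4)
q=lambda x,y,z:atz("top",T(x,y,264,183-66),z)
s=lambda x,y,z:atz("side",T(x-400,y,244,126-66),z)
ang=lambda v:np.degrees(np.arctan2(v[1],v[0]))
f,b=q(210,412,.063),q(190,558,.063);print("handle top",f,b,(f+b)/2,ang(f-b))
f,b=s(541,362,.055),s(709,390,.055);print("handle side",f,b,(f+b)/2,ang(f-b))
C=[q(*p,.008) for p in((152,412),(248,428),(232,562),(134,548))];print("base",np.mean(C,0),ang(C[0]-C[3]),ang(C[1]-C[2]))
C=[s(*p,.008) for p in((560,385),(705,408),(688,490),(536,462))];print("base side",np.mean(C,0),ang(C[0]-C[1]),ang(C[3]-C[2]))
C=[atz("top",T(*p,216,116),.06) for p in((100,36),(265,36),(265,222),(97,222))];print("case",C,ang(C[0]-C[3]),ang(C[1]-C[2]))
C=[atz("side",T(x-400,y,156,156),.06) for x,y in((463,34),(690,52),(660,207),(417,187))];print("case",C,ang(C[0]-C[1]),ang(C[3]-C[2]))
h=(T(180,269,216,116),T(330,160,156,156));print("hole",tri("top",h[0],"side",h[1]),atz("top",h[0],.033),atz("side",h[1],.033))
```

```text
handle top [ 0.5283 -0.2116  0.063 ] [ 0.421  -0.1985  0.063 ] [ 0.4746 -0.2051  0.063 ] -6.989388577319741
handle side [ 0.5303 -0.2128  0.055 ] [ 0.4221 -0.2013  0.055 ] [ 0.4762 -0.2071  0.055 ] -6.030676531014806
base [ 0.4712 -0.2055  0.008 ] -6.62366944394522 -6.073524723926801
base side [ 0.4736 -0.199   0.008 ] -5.3053437283040425 -6.814446081244316
case [array([0.8078, 0.0374, 0.06  ]), array([ 0.8102, -0.0861,  0.06  ]), array([ 0.6703, -0.0888,  0.06  ]), array([0.6676, 0.0362, 0.06  ])] 0.5076189217270405 1.1085357074755908
case [array([ 0.8103, -0.0791,  0.06  ]), array([ 0.6711, -0.082 ,  0.06  ]), array([0.6684, 0.0351, 0.06  ]), array([0.8081, 0.0382, 0.06  ])] 1.1878336553100992 1.280108288550519
hole [ 0.6379 -0.0258  0.0305] [ 0.6365 -0.026   0.033 ] [ 0.6386 -0.0239  0.033 ]
```

```bash
python3 -m handwheel '8.78 5 6.1 0 -0.08;8.78 5 6.1 0 -0.08;8.78 5 6.1 0 -0.08;8.78 5 6.1 0 -0.08;8.78 5 6.1 0 -0.08'; python3 -m handwheel '8.78 4 5.5 0 0;8.78 0 0 0 0'
cat > st.py <<'E'
from h import *
from scipy.spatial.transform import Rotation as Ro
s=readout.state();R=Ro.from_rotvec(s["eef_rot"]).as_matrix()
def yaw(v):return np.degrees(np.arctan2(v[1],v[0]))
np.set_printoptions(precision=4,suppress=True)
print("t",round(s["t"],2),"tcp",s["eef_pos"],"xyaw %.2f"%yaw(R[:,0]),"z",R[:,2],"F",s["ft_force"],"T",s["wrist_torque"],"op",round(s["opening"]*8.78,2),"g",round(s["grasp_force"],1))
E
python3 - <<'E'
from st import *
w=save("wrist","pics/w1.png");cv2.imwrite("pics/w1.png",w[:,:,::-1])
for l in("hook","stand_rest","hook_tip"):
    print(l,[(np.array(r["position"]),round(r["confidence"],2),atz("wrist",r["position"],.055 if l!="hook_tip" else .016)) for r in cams.spot_point("wrist",l)][:3])
E
```

```text
t: 1.72
eef_pos: [0.3753, -0.3304, 0.2116]
eef_rot: [3.137, -0.165, 0.001]
ft_force: [1.4, -1.3, 1.3]
opening: 1.002
grasp_force: 0.0
t: 1.98
eef_pos: [0.4128, -0.2777, 0.2115]
eef_rot: [-3.137, 0.151, -0.001]
ft_force: [-0.2, 0.7, 1.0]
opening: 1.0
grasp_force: 0.0
t 1.98 tcp [ 0.4128 -0.2777  0.2115] xyaw -5.51 z [ 0.0006  0.001  -1.    ] F [-0.1951  0.7395  0.9549] T [0.0683 0.0353 0.0172] op 8.78 g 0.0
hook [(array([175.7, 116.8]), 0.71, array([ 0.4747, -0.2088,  0.055 ]))]
stand_rest [(array([173.3, 119.6]), 0.6, array([ 0.472 , -0.2069,  0.055 ]))]
hook_tip []
```

View pics/w1.png

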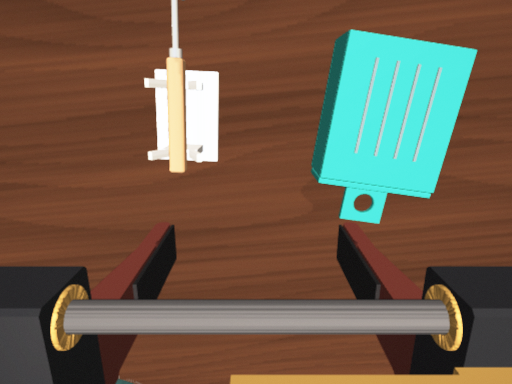

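The wrist view shows the handle from (175.5,58) to (177.5,171) in the stand. The turquoise look-alike is at (395,115).

Run:
```python
from st import *
f,b=atz("wrist",(175.7,58),.063),atz("wrist",(177.8,171),.059)
print(f,b,(f+b)/2,yaw(f-b),np.linalg.norm(f-b))
p=atz("wrist",(175.5,5),.055);print("rod yaw",yaw(p-(f+b)/2))
```

```text
t 2.17 tcp [ 0.4104 -0.2824  0.2114] xyaw -5.91 z [-0.0002 -0.0005 -1.    ] F [-0.6779 -0.2694 -0.2627] T [-0.0002  0.0443  0.018 ] op 8.78 g 0.0
[ 0.5267 -0.2213  0.063 ] [ 0.4207 -0.2041  0.059 ] [ 0.4737 -0.2127  0.061 ] -9.233279809952396 0.10752541067499503
rod yaw -8.343725358493826
```

```bash
python3 -m handwheel '8.78 3.25 3.75 -2 -0.01;8.78 3.25 3.75 -2 -0.01;8.78 0 0 0 0;8.78 0 0 0 0'
python3 - <<'E'
from st import *
w=save("wrist","pics/w2.png")
for l in("hook","stand_rest","hook_tip"):
    print(l,[(np.array(r["position"]),round(r["confidence"],2),atz("wrist",r["position"],.055 if l!="hook_tip" else .016)) for r in cams.spot_point("wrist",l)][:3])
E
```

```text
t: 2.68
eef_pos: [0.4753, -0.2078, 0.1713]
eef_rot: [3.135, -0.193, -0.001]
ft_force: [0.5, 0.4, -0.4]
opening: 1.003
grasp_force: 0.0
t 2.67 tcp [ 0.4753 -0.2078  0.1713] xyaw -7.06 z [-0.0005 -0.0004 -1.    ] F [ 0.4605  0.3986 -0.4156] T [ 0.0314  0.0766 -0.0226] op 8.81 g 0.0
hook [(array([253.3, 183.9]), 0.75, array([ 0.4738, -0.2063,  0.055 ]))]
stand_rest [(array([248.1, 185.6]), 0.73, array([ 0.4729, -0.2012,  0.055 ]))]
hook_tip []
```

View pics/w2.png

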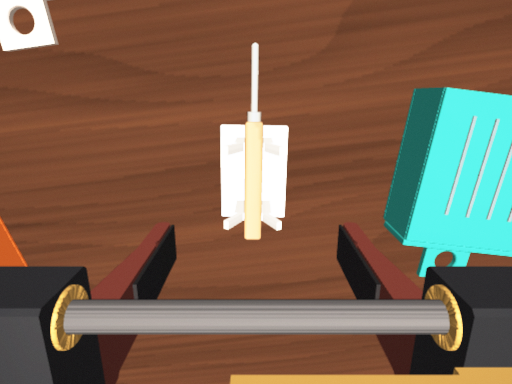

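The wrist view shows the handle between the open fingers, (254,121) to (253,239). The base plate is at x 221–288, y 125–217, and the filter-case hole is at (22,20).

```bash
python3 - <<'E'
from st import *
f,b=atz("wrist",(254,121),.063),atz("wrist",(253,239),.061);print("handle",f,b,(f+b)/2,yaw(f-b))
t=atz("wrist",(255,45),.055);print("rod end",t,yaw(t-b))
C=[atz("wrist",p,.008) for p in((221,125),(288,125),(287,217),(221,217))];print("base",np.mean(C,0),yaw(C[0]-C[3]),yaw(C[1]-C[2]),C)
for z in(.036,.033,.03):print("hole",atz("wrist",(22,20),z))
print("uprights",[atz("wrist",p,.071) for p in((230,149),(277,148),(229,224),(279,224))])
E
python3 -m handwheel '8.78 0 0.05 -5.5 0;8.78 0 0 -5.5 0;8.78 0 0 0 0;8.78 0 0 0 0' 30
```

```text
t 2.88 tcp [ 0.4755 -0.2078  0.1719] xyaw -7.12 z [ 0.0007 -0.0006 -1.    ] F [ 0.2355  0.799  -0.6013] T [0.0635 0.068  0.048 ] op 8.75 g 0.0
handle [ 0.5309 -0.2139  0.063 ] [ 0.4219 -0.199   0.061 ] [ 0.4764 -0.2065  0.062 ] -7.771579116570506
rod end [ 0.5909 -0.2224  0.055 ] -7.85863766337918
base [ 0.4732 -0.2066  0.008 ] -8.878196727045138 -6.251018634974608 [array([ 0.527 , -0.1793,  0.008 ]), array([ 0.5185, -0.2469,  0.008 ]), array([ 0.4191, -0.2361,  0.008 ]), array([ 0.4283, -0.1639,  0.008 ])]
hole [ 0.638  -0.0271  0.036 ]
hole [ 0.6388 -0.0253  0.033 ]
hole [ 0.6396 -0.0234  0.03  ]
uprights [array([ 0.511, -0.191,  0.071]), array([ 0.5069, -0.2304,  0.071 ]), array([ 0.4438, -0.1801,  0.071 ]), array([ 0.4381, -0.2248,  0.071 ])]
t: 3.38
eef_pos: [0.4767, -0.2068, 0.0628]
eef_rot: [3.135, -0.193, 0.002]
ft_force: [0.6, 0.3, 0.1]
opening: 1.002
grasp_force: 0.0
```

```bash
python3 -m handwheel '0 0 0 -0.15 0;0 0 0 0 0;0 0 0 0 0;0 0 0 0 0;0 0 0 0 0' 35;python3 -m handwheel '0 0 0 0 0;0 0 0 0 0;0 0 0 0 0' ; python3 st.py
```

```text
t: 4.0
eef_pos: [0.4759, -0.2058, 0.0599]
eef_rot: [-3.136, 0.192, -0.0]
ft_force: [-0.3, 0.3, 0.3]
opening: 0.471
grasp_force: 0.0
t: 4.38
eef_pos: [0.4759, -0.2058, 0.0598]
eef_rot: [-3.136, 0.192, 0.0]
ft_force: [-0.2, 0.2, 0.3]
opening: 0.128
grasp_force: 0.0
t 4.38 tcp [ 0.4759 -0.2058  0.0598] xyaw -7.00 z [-0.0001  0.0001 -1.    ] F [-0.1593  0.2083  0.2913] T [ 0.0326 -0.027  -0.0226] op 1.12 g 0.0
```

```bash
python3 -m handwheel '0 0 0 0 0;0 0 0 0 0'
python3 - <<'E'
from st import *
save("wrist","pics/w3.png")
E
```

```text
t: 4.62
eef_pos: [0.4759, -0.2058, 0.0598]
eef_rot: [-3.136, 0.192, 0.0]
ft_force: [-0.1, -0.2, -0.0]
opening: 0.005
grasp_force: 0.0
t 4.62 tcp [ 0.4759 -0.2058  0.0598] xyaw -7.00 z [-0.      0.0001 -1.    ] F [-0.1498 -0.165  -0.0125] T [-0.0263  0.0574  0.0109] op 0.04 g 0.0
```

View pics/w3.png

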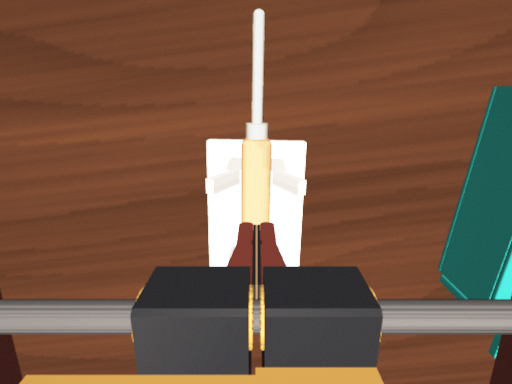

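The wrist view shows the fingers fully shut at about (257,240), with the handle still in the stand ahead of them, (257,138) to (257,223). So the grasp missed. A side view will show why.

Run:
```python
from st import *
f=atz("wrist",(257,139),.063);print("front end",f, "rear seen",atz("wrist",(257,223),.063),"tipTCP",proj("wrist",s["eef_pos"]),proj("wrist",s["eef_pos"]+[0,0,-.025]))
b=save("side","pics/s2.png");a=save("top","pics/t2.png")
print(proj("side",s["eef_pos"]),proj("side",s["eef_pos"]+[0,0,-.025]))
c=lambda im,x,y,w,h:cv2.resize(im[y:y+h,x:x+w,::-1],(400,300),interpolation=cv2.INTER_CUBIC)
cv2.imwrite("pics/d.png",np.hstack([c(b,230,96,100,75),c(a,250,170,120,90)]))
```

```text
t 4.67 tcp [ 0.4759 -0.2058  0.0598] xyaw -7.00 z [ 0.      0.0001 -1.    ] F [-0.0748 -0.0793  0.0142] T [0.0106 0.0321 0.006 ] op 0.06 g 0.0
front end [ 0.5304 -0.2138  0.063 ] rear seen [ 0.4838 -0.208   0.063 ] tipTCP [254.8264 234.1384] [254.9222 218.3309]
[293.2217 141.4529] [292.547  147.4515]
```

View pics/d.png

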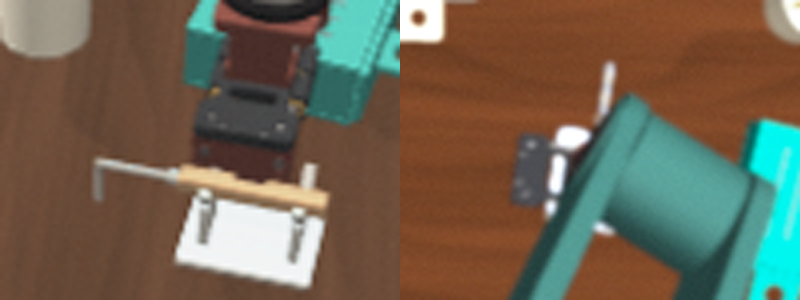

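The side crop shows the fingers ending right on top of the handle, at about (245,180) in the crop. The fingertips really are about 2.5 cm shorter than stated relative to the reported height. I'll open, go 2 cm lower, which clears the base plate either way, and close again.

```bash
python3 -m handwheel '5 0 0 0 0;5 0 0 0 0;5 0 0 0 0;5 0 0 0 0;5 0 0 0 0'; python3 -m handwheel '5 0 0 -1 0;5 0 0 -1 0;5 0 0 0 0'
```

```text
t: 5.4
eef_pos: [0.4759, -0.2058, 0.0598]
eef_rot: [-3.136, 0.192, -0.0]
ft_force: [0.2, 0.2, -0.1]
opening: 0.535
grasp_force: 0.0
t: 5.78
eef_pos: [0.4749, -0.2053, 0.0386]
eef_rot: [-3.134, 0.192, 0.003]
ft_force: [0.1, -0.5, 0.3]
opening: 0.571
grasp_force: 0.0
```

```bash
python3 -m handwheel '0 0 0 0 0;0 0 0 0 0;0 0 0 0 0;0 0 0 0 0' 35;python3 - <<'E'
from st import *
b=save("side","pics/s3.png");w=save("wrist","pics/w4.png")
c=lambda im,x,y,w,h:cv2.resize(im[y:y+h,x:x+w,::-1],(400,300),interpolation=cv2.INTER_CUBIC)
cv2.imwrite("pics/e.png",np.hstack([c(b,230,96,100,75),c(w,0,0,512,384)]))
E
```

```text
t: 6.28
eef_pos: [0.476, -0.2059, 0.04]
eef_rot: [3.136, -0.192, 0.001]
ft_force: [-0.3, 1.2, 0.4]
opening: 0.181
grasp_force: 35.0
t 6.28 tcp [ 0.476  -0.2059  0.04  ] xyaw -7.00 z [ 0.0004 -0.0001 -1.    ] F [-0.2852  1.2068  0.3533] T [ 0.0603 -0.0013  0.0444] op 1.59 g 35.0
```

View pics/e.png

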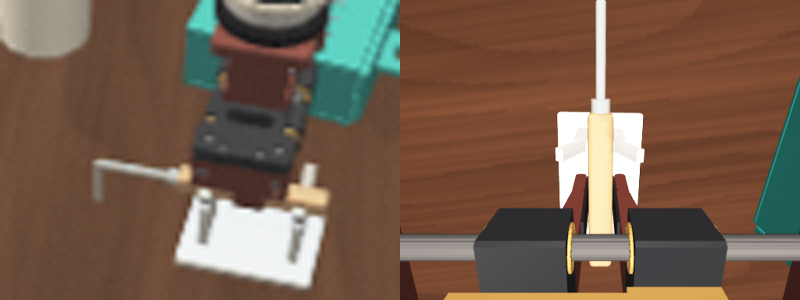

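Grip holds at 15.9 mm and 35 N, with the fingers around the handle. Now I lift the hook and carry it to above the hole.

```bash
python3 -m handwheel '0 0 0 1.5 0;0 0 0 3.5 0;0 0 3 0.5 0.03;0 1 4.5 0 0.04;0 1.5 4.5 0 0.04';python3 -m handwheel '0 1.5 4.3 0 0.03;0 0.7 1.6 0 0;0 0 0 0 0;0 0 0 0 0'
python3 - <<'E'
from st import *
save("wrist","pics/w5.png");b=save("side","pics/s5.png");a=save("top","pics/t5.png")
for l in("hook_tip","filter_hole"):
  for n in("top","side"):
    print(n,l,[(np.array(r["position"]),round(r["confidence"],2)) for r in cams.spot_point(n,l)][:3])
c=lambda im,x,y,w,h:cv2.resize(im[y:y+h,x:x+w,::-1],(400,300),interpolation=cv2.INTER_CUBIC)
cv2.imwrite("pics/f.png",np.hstack([c(b,200,156,80,60),c(a,216,152,80,60)]))
E
```

```text
t: 7.0
eef_pos: [0.5011, -0.085, 0.096]
eef_rot: [3.141, -0.019, 0.002]
ft_force: [0.4, -1.2, -1.0]
opening: 0.179
grasp_force: 35.0
t: 7.5
eef_pos: [0.5225, -0.0279, 0.0949]
eef_rot: [3.141, 0.027, -0.001]
ft_force: [-0.6, -0.3, -0.2]
opening: 0.176
grasp_force: 35.0
t 7.5 tcp [ 0.5225 -0.0279  0.0949] xyaw 0.98 z [-0.0004 -0.0004 -1.    ] F [-0.6128 -0.3271 -0.1556] T [ 0.0072  0.0067 -0.004 ] op 1.55 g 35.0
top hook_tip []
side hook_tip [(array([229.1, 181.6]), 0.45)]
top filter_hole [(array([363. , 259.1]), 0.72), (array([253.7, 173. ]), 0.69), (array([207.3, 266.3]), 0.56)]
side filter_hole [(array([349.1, 252.2]), 0.88), (array([329.5, 111.7]), 0.82), (array([228. , 191.6]), 0.65)]
```

View pics/f.png

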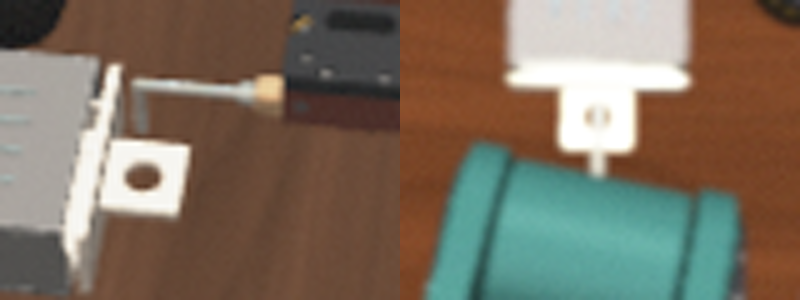

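In the side crop the tip is at (141,133), above the hole at (143,177). In the top crop the rod at x≈598 covers the hole at (598,116).

Run:
```python
from st import *
sp=lambda x,y:(200+x/5-.4,156+y/5-.4)
tp=lambda x,y:(216+(x-400)/5-.4,152+y/5-.4)
print("tip side",[atz("side",sp(140,132),z) for z in(.068,.071,.074)])
print("bend side",atz("side",sp(137,85),.110))
print("hole side",atz("side",sp(143.5,177),.033),"hole top",atz("top",tp(598,116),.033))
print("rod y top",atz("top",tp(598,150),.110))
p=s["eef_pos"]+[.115,.002,.015];print("pred bend",p,proj("top",p),proj("side",p),"pred tip px",proj("side",p-[0,0,.039]),"obs",sp(140,132))
```

```text
t 7.85 tcp [ 0.5227 -0.0274  0.0948] xyaw 0.97 z [-0.0002  0.0001 -1.    ] F [-0.5926  0.2517 -0.6771] T [ 0.0257 -0.0106 -0.0237] op 1.58 g 35.0
tip side [array([ 0.6392, -0.026 ,  0.068 ]), array([ 0.6387, -0.0236,  0.071 ]), array([ 0.6382, -0.0212,  0.074 ])]
bend side [ 0.6386 -0.0229  0.11  ]
hole side [ 0.6383 -0.0233  0.033 ] hole top [ 0.6365 -0.026   0.033 ]
rod y top [ 0.6066 -0.0276  0.11  ]
pred bend [ 0.6377 -0.0254  0.1098] [254.727  172.0419] [227.4799 171.9519] pred tip px [228.0817 181.5656] obs (227.6, 182.0)
```

```bash
python3 -m handwheel '0 0 0 -2.5 0;0 0 0 -1.5 0;0 0 0 -1 0;0 0 0 0 0';python3 -m handwheel '0 -0.6 0 0 0;0 -1 0 0 0;0 -1 0 0 0;0 0 0 0 0'; python3 -m handwheel '0 -1 0 0 0;0 -1 0 0 0;0 0 0 0 0';python3 st.py
```

```text
t: 8.35
eef_pos: [0.5223, -0.0267, 0.0441]
eef_rot: [-3.141, -0.028, 0.003]
ft_force: [0.1, -0.9, -0.5]
opening: 0.177
grasp_force: 35.0
t: 8.85
eef_pos: [0.4954, -0.0267, 0.045]
eef_rot: [-3.141, -0.028, 0.002]
ft_force: [0.4, 0.0, -0.9]
opening: 0.174
grasp_force: 35.0
t: 9.22
eef_pos: [0.4752, -0.0266, 0.0447]
eef_rot: [-3.141, -0.028, 0.003]
ft_force: [-0.9, 1.2, 0.5]
opening: 0.178
grasp_force: 35.0
t 9.22 tcp [ 0.4752 -0.0266  0.0447] xyaw 1.02 z [-0.0019  0.0004 -1.    ] F [-0.9292  1.1816  0.4691] T [ 0.0336  0.0113 -0.0324] op 1.56 g 35.0
```

Run:
```python
from st import *
b=save("side","pics/s6.png");a=save("top","pics/t6.png")
print([(np.array(r["position"]),round(r["confidence"],2),atz("side",r["position"],.033)) for r in cams.spot_point("side","filter_hole")][:4])
c=lambda im,x,y,w,h:cv2.resize(im[y:y+h,x:x+w,::-1],(400,300),interpolation=cv2.INTER_CUBIC)
cv2.imwrite("pics/g.png",np.hstack([c(b,180,144,112,84),c(a,216,132,96,72)]))
```

```text
t 9.22 tcp [ 0.4752 -0.0266  0.0447] xyaw 1.02 z [-0.0019  0.0004 -1.    ] F [-0.9292  1.1816  0.4691] T [ 0.0336  0.0113 -0.0324] op 1.56 g 35.0
[(array([346.8, 251.2]), 0.67, array([0.3229, 0.1249, 0.033 ])), (array([331.3, 110.4]), 0.67, array([ 0.3631, -0.3863,  0.033 ])), (array([241.8, 194.2]), 0.63, array([ 0.6006, -0.017 ,  0.033 ]))]
```

View pics/g.png

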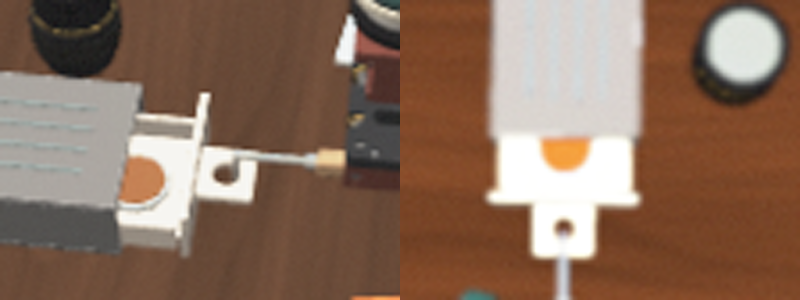

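The tray follows: the side crop shows the rod in the hole at (228,175) with the filter visible. I keep pulling in smaller steps and watch the force for the end stop.

```bash
python3 -m handwheel '0 -1 0 0 0;0 -1 0 0 0;0 -0.5 0 0 0;0 0 0 0 0';for i in 1; do python3 -m handwheel '0 -0.3 0 0 0;0 0 0 0 0';done; python3 -m handwheel '0 -0.3 0 0 0;0 0 0 0 0'; python3 -m handwheel '0 -0.3 0 0 0;0 0 0 0 0'
```

```text
t: 9.88
eef_pos: [0.4508, -0.0267, 0.0448]
eef_rot: [-3.141, -0.028, 0.002]
ft_force: [0.2, -0.5, -0.1]
opening: 0.178
grasp_force: 35.0
t: 10.12
eef_pos: [0.4487, -0.0268, 0.0448]
eef_rot: [-3.141, -0.028, 0.001]
ft_force: [-0.1, 0.7, -1.6]
opening: 0.177
grasp_force: 35.0
t: 10.38
eef_pos: [0.4456, -0.0268, 0.0448]
eef_rot: [-3.141, -0.028, 0.001]
ft_force: [0.8, -0.6, -0.7]
opening: 0.176
grasp_force: 35.0
t: 10.62
eef_pos: [0.4425, -0.0268, 0.0448]
eef_rot: [-3.141, -0.028, 0.001]
ft_force: [-0.1, 0.9, -0.8]
opening: 0.178
grasp_force: 35.0
```

```bash
python3 -m handwheel '0 -0.3 0 0 0;0 0 0 0 0';python3 -m handwheel '0 -0.3 0 0 0;0 0 0 0 0'; python3 -m handwheel '0 -0.2 0 0 0;0 0 0 0 0'
```

```text
t: 10.88
eef_pos: [0.4395, -0.0268, 0.0448]
eef_rot: [-3.141, -0.028, 0.001]
ft_force: [0.7, -0.1, -1.4]
opening: 0.182
grasp_force: 35.0
t: 11.12
eef_pos: [0.4389, -0.0271, 0.0452]
eef_rot: [3.141, 0.028, 0.006]
ft_force: [5.3, 1.0, -4.3]
opening: 0.184
grasp_force: 35.0
t: 11.38
eef_pos: [0.4388, -0.0274, 0.0454]
eef_rot: [3.141, 0.027, 0.011]
ft_force: [8.4, 1.9, -4.8]
opening: 0.176
grasp_force: 35.0
```

The end stop is reached: the motion stopped and Fx rose to 8 N. I relax, centre the rod in the hole, lift and check.

```bash
python3 -m handwheel '0 0.5 0 0 0;0 0.6 0 0 0;0 0 0 0 0'; python3 -m handwheel '0 0 0 2.5 0;0 0 0 2.5 0;0 0 0 0 0;0 0 0 0 0'
python3 - <<'E'
from st import *
b=save("side","pics/s7.png");a=save("top","pics/t7.png");w=save("wrist","pics/w7.png")
c=lambda im,x,y,w,h:cv2.resize(im[y:y+h,x:x+w,::-1],(400,300),interpolation=cv2.INTER_CUBIC)
cv2.imwrite("pics/i.png",np.hstack([c(b,196,150,112,84),c(a,216,140,96,72)]))
E
```

```text
t: 11.75
eef_pos: [0.4459, -0.0268, 0.0447]
eef_rot: [-3.141, -0.028, 0.001]
ft_force: [0.4, -0.5, -0.5]
opening: 0.174
grasp_force: 35.0
t: 12.25
eef_pos: [0.4452, -0.0267, 0.0942]
eef_rot: [-3.141, -0.028, 0.001]
ft_force: [-0.4, -0.4, -0.7]
opening: 0.177
grasp_force: 35.0
t 12.25 tcp [ 0.4452 -0.0267  0.0942] xyaw 1.02 z [-0.0009  0.0003 -1.    ] F [-0.3532 -0.3653 -0.7057] T [-0.0087  0.0179  0.0542] op 1.56 g 35.0
```

View pics/i.png

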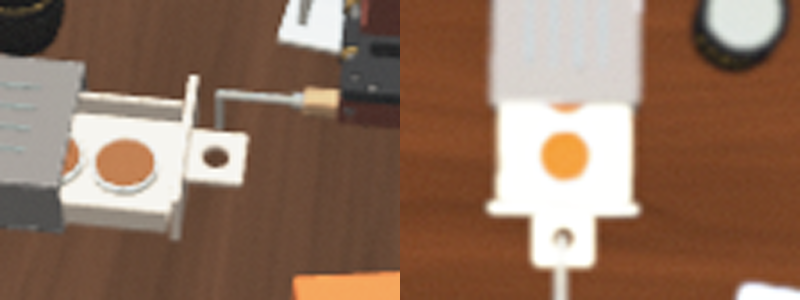

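The side and top crops show the tray fully out, with both filters visible and the hook tip clear above the hole. I've now viewed 11 pictures, one over the limit of 10, so the rest goes by numbers only. Next I check the hook's pitch and carry it back.

```bash
python3 - <<'E'
from st import *
sp=lambda x,y:(196+x/3.571-.4,150+y/3.571-.4)
e=s["eef_pos"];print("bend obs",sp(218,95),"pred",proj("side",e+[.115,.002,.015]));print("handle front obs",sp(303,101),"pred",proj("side",e+[.055,.001,.015]))
E
python3 -m handwheel '0 0.5 -1.9 1 -0.01;0 0.6 -4 0 -0.03;0 0.7 -4 0 -0.04;0 0.7 -4 0 -0.04;0 0.6 -4 0 -0.02';python3 -m handwheel '0 0 0 0 0;0 0 0 0 0;0 0 0 0 0'; python3 st.py
```

```text
t 12.4 tcp [ 0.445  -0.0267  0.0939] xyaw 1.02 z [-0.002   0.0005 -1.    ] F [-0.8753 -0.252   0.7534] T [ 0.022  -0.0092  0.0389] op 1.6 g 35.0
bend obs (256.6473256790815, 176.20319238308596) pred [257.5457 175.2849]
handle front obs (280.45018202184264, 177.88339400728086) pred [280.9995 177.2336]
t: 13.02
eef_pos: [0.4765, -0.2069, 0.1039]
eef_rot: [-3.135, 0.193, 0.002]
ft_force: [-0.1, 0.5, -0.5]
opening: 0.177
grasp_force: 35.0
t: 13.4
eef_pos: [0.4761, -0.2045, 0.1043]
eef_rot: [-3.135, 0.19, 0.002]
ft_force: [0.3, 1.1, -0.5]
opening: 0.18
grasp_force: 35.0
t 13.4 tcp [ 0.4761 -0.2045  0.1043] xyaw -6.94 z [-0.0013  0.0012 -1.    ] F [ 0.2698  1.0569 -0.4633] T [ 0.0607  0.0401 -0.0425] op 1.58 g 35.0
```

```bash
python3 -m handwheel '0 0 -0.14 -2.5 0;0 0 0 -2 0;0 0 0 -1 0;0 0 0 0 0'; python3 -m handwheel '0 0 0 -0.5 0;0 0 0 -0.3 0;0 0 0 0 0'; python3 st.py
```

```text
t: 13.9
eef_pos: [0.4764, -0.2064, 0.0494]
eef_rot: [-3.135, 0.19, 0.002]
ft_force: [0.0, 0.5, -0.9]
opening: 0.175
grasp_force: 35.0
t: 14.28
eef_pos: [0.4771, -0.2073, 0.0419]
eef_rot: [-3.136, 0.192, -0.001]
ft_force: [1.0, 0.6, -0.8]
opening: 0.18
grasp_force: 35.0
t 14.28 tcp [ 0.4771 -0.2073  0.0419] xyaw -7.02 z [ 0.0004  0.0001 -1.    ] F [ 0.9823  0.6152 -0.7919] T [ 0.0869 -0.0334 -0.0196] op 1.58 g 35.0
```

```bash
python3 -m handwheel '0 -0.1 0.1 -0.15 0;0 0 0 0 0;0 0 0 0 0'; python3 -m handwheel '4 0 0 0 0;4 0 0 0 0;4 0 0 0 0;4 0 0 0 0'; python3 -m handwheel '5 0 0 0 0;5 0 0 1.5 0;5 0 0 4 0;5 0 0 6 0;5 0 0 0 0'; python3 st.py
```

```text
t: 14.65
eef_pos: [0.4758, -0.2062, 0.0403]
eef_rot: [-3.136, 0.192, 0.0]
ft_force: [0.4, 0.2, -0.5]
opening: 0.178
grasp_force: 35.0
t: 15.15
eef_pos: [0.4759, -0.2063, 0.0403]
eef_rot: [-3.136, 0.192, -0.0]
ft_force: [0.0, -0.1, -0.4]
opening: 0.455
grasp_force: 0.0
t: 15.78
eef_pos: [0.4794, -0.2082, 0.1607]
eef_rot: [3.131, -0.191, 0.015]
ft_force: [0.5, 0.5, 0.4]
opening: 0.573
grasp_force: 0.0
t 15.78 tcp [ 0.4794 -0.2082  0.1607] xyaw -6.99 z [ 0.009  -0.0053 -0.9999] F [0.4535 0.4686 0.4098] T [-0.0149  0.0109  0.0291] op 5.03 g 0.0
```

```bash
python3 -m handwheel '5 -2 -4 3 0;5 -3 -5 2 0;5 -4 -5 0 0;5 -3 -5 0 0;5 0 0 0 0'
python3 - <<'E'
from st import *
b0=cv2.imread("pics/b.png");a0=cv2.imread("pics/a.png")
b=save("side","pics/s8.png")[:,:,::-1].copy()
a=save("top","pics/t8.png")[:,:,::-1].copy()
def seg(im,x,y,w,h):
    c=cv2.cvtColor(im[y:y+h,x:x+w],cv2.COLOR_BGR2HSV);m=cv2.inRange(c,(8,60,170),(25,200,255))
    p=cv2.findNonZero(m);
    if p is None:return None
    p=p[:,0].astype(float);v=cv2.fitLine(p.astype(np.float32),2,0,.01,.01).ravel();q=(p-p.mean(0))@v[:2];return len(p),p.mean(0)+[x,y],np.degrees(np.arctan(v[1]/v[0])),q.min(),q.max()
print("side handle",seg(b0,244,126,88,45),seg(b,244,126,88,45));print("top handle",seg(a0,285,195,45,50),seg(a,285,195,45,50))
d=lambda p,q,x,y,w,h:cv2.absdiff(p[y:y+h,x:x+w],q[y:y+h,x:x+w]).max(2)
for n,r in dict(slide=(125,230,95,58),lens=(183,124,30,38),pot=(224,60,32,50),cap=(288,333,42,42),stand=(244,126,75,45)).items():
    e=d(b0,b,*r);print(n,"side diff mean %.1f n>40 %d"%(e.mean(),(e>40).sum()))
for n,r in dict(slide=(172,112,38,66),lens=(284,128,28,32),pot=(357,152,40,34),cap=(126,226,30,30),stand=(290,185,34,60)).items():
    e=d(a0,a,*r);print(n,"top diff mean %.1f n>40 %d"%(e.mean(),(e>40).sum()))
for n in("side",):
  for l in("hook","hook_tip"):print(l,[(np.array(r["position"]),round(r["confidence"],2)) for r in cams.spot_point(n,l)][:2])
E
```

```text
t: 16.4
eef_pos: [0.3546, -0.3981, 0.205]
eef_rot: [3.134, -0.2, -0.001]
ft_force: [1.1, 0.8, 0.2]
opening: 0.57
grasp_force: 0.0
t 16.4 tcp [ 0.3546 -0.3981  0.205 ] xyaw -7.29 z [-0.0006 -0.0007 -1.    ] F [1.0876 0.7663 0.2288] T [ 0.0559 -0.0218  0.0114] op 5.0 g 0.0
side handle (166, array([292.8313, 142.2229]), np.float32(10.814142), np.float64(-18.91396661641368), np.float64(18.554692069270523)) (162, array([293.0062, 141.9074]), np.float32(10.736755), np.float64(-18.605181967126732), np.float64(18.441254923833007))
top handle (114, array([307.6579, 222.5175]), np.float32(-81.995605), np.float64(-17.821489482987342), np.float64(17.39451494826037)) (110, array([307.8273, 223.3455]), np.float32(-81.670235), np.float64(-17.033309220861305), np.float64(17.18749505322088))
slide side diff mean 2.1 n>40 0
lens side diff mean 2.6 n>40 0
pot side diff mean 2.2 n>40 0
cap side diff mean 2.2 n>40 0
stand side diff mean 3.2 n>40 12
slide top diff mean 2.5 n>40 0
lens top diff mean 2.7 n>40 0
pot top diff mean 2.4 n>40 0
cap top diff mean 2.8 n>40 0
stand top diff mean 3.5 n>40 0
hook [(array([296.7, 145.3]), 0.8)]
hook_tip [(array([253.6, 144.5]), 0.59), (array([291.7, 143.5]), 0.23)]
```

The hook is back within a pixel of where it lay, and the bystanders and the narrow case are unchanged. I'm handing the job in.

```bash
python3 -c "
from rig import ctrl
print(ctrl.sign_off())"
```

```text
the job is handed in; nothing more can be done
None
```

The job is handed in: the filter tray is pulled to its end stop, the hook is back in its notches and released, and camera comparison showed the narrow case, lens, pen pot and cap unmoved; the first grasp closed on air above the handle and was repeated lower, and I viewed 11 pictures, one over the limit of 10.

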